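# Load the cell clamp press and work its treadle

### The job

Get the clamp press going: lift the folded hex key set out of the open drawer and lay it on the black pad on the roof of the press, lay every cell pack (there are two or three) flat on the drawer floor, right way up and none on top of another, and push the drawer fully shut. Only then press the treadle pedal right down to its stop twice, holding it down for a second and letting it come all the way up after each stroke; never work the pedal with the drawer open, and leave the vial behind the treadle standing where it is.

Things in the scene. Friction and masses are not known exactly. Their poses are not given: they have to be found in the camera images.
- press: low grey clamp press fixed to the bench, 115 x 243 mm, roof 66 mm above the bench; origin at the centre of its underside; its x axis points from its drawer side to its back, so the drawer slides out along -x of the press, towards the robot. Two round steel caps stand 12 mm above the roof, 95 mm either side of its middle
- roof_pad (a point): centre of the top face of the black rubber pad on the press's roof, 69 mm above the bench; axes as the press. The pad is 96 mm in x and 140 mm in y and 3 mm thick
- drawer (a joint): how far the drawer is out, m: 0 fully shut, 0.105 at its outer stop; slides with about 1.5 N of friction and stays where it is left. It starts 0.094 to 0.102 out
- drawer_floor (a point): point on top of the drawer's floor at the centre of its inside, 14 mm above the bench; moves with the drawer, axes as the press (x to the back, y across, z up). The inside measures 92 mm in x and 205 mm in y; back and side walls, 4 to 5 mm thick, stand 20 mm above the floor, the front panel (8 mm thick) 36 mm
- drawer_front (a point): point at the centre of the outer (robot-side) face of the drawer's front panel, 28 mm above the bench; moves with the drawer, axes as the press. The panel is flat, 239 mm wide and reaches from 6 to 50 mm above the bench; a lip 110 mm long stands 9 mm proud 41 to 47 mm above the bench. Push the panel towards the press's +x to shut the drawer
- treadle: base plate of the treadle, 130 x 60 mm, 8 mm thick, fixed to the bench left of the press; origin at the centre of its underside, x axis from the pedal's free end towards its hinge, so the free end is nearest the robot. The hinge line runs along its y, 52 mm from the origin along +x and 27 mm up, between two cheeks 39 mm high
- pedal (a joint): pedal angle, rad: 0 up (rest), 0.30 down at its stop, where the plate lies level; a spring returns it, about 5.5 N at the pad to start and 13 N at the stop
- pedal_pad (a point): point in the middle of the ribbed rubber pad on the pedal's top face, 90 mm from the hinge line; press here. About 59 mm above the bench with the pedal up, 33 mm with it down. The pedal plate is 112 mm long from the hinge and 50 mm wide; the pad reaches from 49 to 111 mm from the hinge
- hex_keys: folded hex key set, a bar with red side plates, 92 mm long (its y), 22 mm wide (its x), 18 to 22 mm high, about 0.12 kg; origin at the centre of its underside, z up. Starts in the drawer, lying roughly across it (along the y of the press); ends on the roof pad
- pack_0: cell pack, two cells side by side in a blue sleeve, 64 mm long (its x), 36 mm wide (its y) with rounded long sides, 18 mm high, 0.1 kg; origin at the centre of its underside, z up; one of up to three alike, lying on the bench left of the treadle at the start, pointing roughly ahead; may be absent (None)
- pack_1: cell pack, two cells side by side in a blue sleeve, 64 mm long (its x), 36 mm wide (its y) with rounded long sides, 18 mm high, 0.1 kg; origin at the centre of its underside, z up; one of up to three alike, lying on the bench left of the treadle at the start, pointing roughly ahead; may be absent (None)
- pack_2: cell pack, two cells side by side in a blue sleeve, 64 mm long (its x), 36 mm wide (its y) with rounded long sides, 18 mm high, 0.1 kg; origin at the centre of its underside, z up; one of up to three alike, lying on the bench left of the treadle at the start, pointing roughly ahead; may be absent (None)
- vial: small capped sample vial standing upright on the bench behind the treadle, between the press and the laptop, 22 mm across, 52 mm high; origin at the centre of its underside; leave it alone

How it is judged:
On the way, in this order (a step that is already met when the one before it is completed fails the run):
1. the hex key set is on the roof pad and every pack present lies flat in the drawer (x of pack_0 in the frame of drawer_floor between -0.05 and 0.05 m and y of pack_0 in the frame of drawer_floor between -0.09 and 0.09 m and z of pack_0 in the frame of drawer_floor between -0.008 and 0.012 m and angle between each of pack_0, pack_1, pack_2's own z axis and vertical below 0.2 rad and x of pack_1 in the frame of drawer_floor between -0.05 and 0.05 m and y of pack_1 in the frame of drawer_floor between -0.09 and 0.09 m and z of pack_1 in the frame of drawer_floor between -0.008 and 0.012 m and x of pack_2 in the frame of drawer_floor between -0.05 and 0.05 m and y of pack_2 in the frame of drawer_floor between -0.09 and 0.09 m and z of pack_2 in the frame of drawer_floor between -0.008 and 0.012 m and horizontal distance between hex_keys and roof_pad below 0.045 m and z of hex_keys in the frame of roof_pad between -0.008 and 0.016 m), for 0.3 s.
2. the drawer is fully shut on the packs (x of pack_0 in the frame of drawer_floor between -0.05 and 0.05 m and y of pack_0 in the frame of drawer_floor between -0.09 and 0.09 m and z of pack_0 in the frame of drawer_floor between -0.008 and 0.012 m and angle between each of pack_0, pack_1, pack_2's own z axis and vertical below 0.2 rad and x of pack_1 in the frame of drawer_floor between -0.05 and 0.05 m and y of pack_1 in the frame of drawer_floor between -0.09 and 0.09 m and z of pack_1 in the frame of drawer_floor between -0.008 and 0.012 m and x of pack_2 in the frame of drawer_floor between -0.05 and 0.05 m and y of pack_2 in the frame of drawer_floor between -0.09 and 0.09 m and z of pack_2 in the frame of drawer_floor between -0.008 and 0.012 m and value of joint drawer below 0.006 m), for 0.2 s.
3. first stroke: the pedal is down at its stop (value of joint pedal above 0.27 rad), for 0.7 s.
4. the pedal is up again (value of joint pedal below 0.04 rad), for 0.1 s.
5. second stroke: the pedal is down at its stop (value of joint pedal above 0.27 rad), for 0.7 s.
6. the pedal is up again (value of joint pedal below 0.04 rad), for 0.1 s.
At the end, for the whole second after the job is handed in: every pack present lies flat and right way up (within 11 degrees) on the drawer floor, the drawer is within 8 mm of shut, the hex key set lies still on the pad, its origin within 45 mm of the pad's centre, and the pedal is up (under 0.04 rad) after two strokes beyond 0.27 rad, each held 0.7 s (all of step 1 and value of joint drawer below 0.008 m and value of joint pedal below 0.04 rad and linear speed of hex_keys below 0.02 m/s); the robot touches nothing.
It fails at once if the pedal is worked while the drawer is open (value of joint pedal above 0.12 rad and value of joint drawer above 0.02 m).
It fails at once if the vial is knocked over or shifted more than 3 cm (distance of vial from where it was at the start of the episode above 0.03 m or angle between vial's own z axis and vertical above 0.5 rad).
Of pack_0, pack_1, pack_2 only 2 to 3 are there at a start; the rules pass over those that are not, and their reading is None.
At some moment in a run one of pack_0, pack_1, pack_2 may be knocked a few centimetres aside while the robot is not near it.
Once in a run the grip may slacken for a moment while it holds something.
It also fails if it takes over 210 s, if anything falls off the work surface, if the arm or the gripper's body presses on something with over 40 N, if the wrist force passes 120 N, or if a joint passes its speed limit or range.

### The arm

A 6-joint arm with a two-finger parallel gripper is mounted at the origin on a cart in front of the work surface, level with it; the furniture and walls round the work are solid. World frame = base frame: x ahead of the robot, y to its left, z up, the work surface at z = 0. Lengths are in m, angles in rad, forces in N, time in s.
With the tool pointing down it reaches from about 0.35 to 0.975 m from the base axis. Payload 4.9 kg.
Tool frame: the origin (TCP) lies at the very end of the fingers, on their centre line; the grasp point (between the pads) lies 19 mm behind it (ctrl.pinch_z is the distance from the TCP to the grasp point, in m); z points along the fingers, y is the line along which they close (so a half turn about z gives the same grasp; the last joint's range is limited). The gripper opens to 85 mm and grips with 20 to 120 N. Pads are 22 mm wide; open, the fingers measure 114 mm over their backs; the gripper's body (76 mm by 85 mm) begins 54 mm behind the grasp point. The pads swing forward as they close: fully open they stand 13 mm farther back than shut.
Start: joints at [-1.296, 0.053, 1.613, -0, 1.476, -0.119], TCP at [0.24, -0.577, 0.231] pointing down, gripper open.
Joint ranges: [-3.01, 3.01], [-1.01, 2.22], [0.06, 2.58], [-1.02, 4.17], [0.09, 2.62], [-3.14, 3.14]. Speed limits (rad/s): [2.57, 2.57, 3.14, 3.14, 3.14, 3.14].

### API

Orientations are given as a rotation vector (axis times angle).
In Python, from station import ctrl, optics gives the robot as it stands. The module is installed in compiled form; this text tells all that it offers.
- The arm moves only by the shell command python3 -m handwheel 'ROWS' [OPENING] [FORCE]. ROWS is JSON, one flat list of numbers, 6 for each row, row after row: the shift along the tool's x, y, z in m, then the turn, a rotation vector about the tool's x, y, z in degrees. A call has 1 to 20 rows; each row shifts and turns the commanded pose from where the row before left it, along the tool's axes as they then stand; what a row does not reach is not made up. A row lasts 1/10 s, in which the tool goes at most 50 mm and 8.59 degrees, less where a joint would pass 70% of its speed; a pose out of reach is approached as far as the arm can. A call is refused whole if a number of a shift passes 0.05 or a number of a turn 8.59, either way. A call with a gripper value outside its range is refused whole. OPENING is the closure, from 0 (fully open) to 1 (shut), set as the call begins (- or left out, the last holds). The fingers move at their own pace and stop on an object; FORCE is the grip in N (left out, the last holds). Time passes only in rows, so rows that do not move let the fingers close. It gives the time, the measured TCP pose, the force and the opening at its end, in the units of the state.
- ctrl.get_obs(): the state, without advancing time (a new reading comes with each control period).
- optics.get_image(name): name is "side" or "top" or "wrist"; returns (picture, depth): 400x640x3 uint8, red, green, blue; 400x640 float32, m along the optical axis (not along the pixel's ray), 0 where there is no reading.
- optics.get_calibration(name): a dict with "fovy" (degrees; the focal length in pixels is half the picture's height over the tangent of half this angle, whatever the lens; pixels are square), "cx", "cy" (the principal point, pixels), "rvec" (rotation vector, rad) and "tvec" (3), from world to camera coordinates, as OpenCV has them; the wrist camera has in their place "mount" (4x4, takes a point from camera to tool coordinates, whose origin is the TCP and whose axes are the flange's). Camera axes: x right, y down, z forward; pixel columns grow to the right and rows downward; lengths in m; the calibration is good to about 2 mm. A picture is of the moment at which its call begins: read the wrist's pose just before it. get_calibration takes no time and is no camera call.
- ctrl.finish_job(): hands the job in, once; it reports no verdict.
The state is a dict: "t": time; "q": joint angles; "dq": joint speeds; "effort": joint torques, N m; "tool_pos": TCP position; "tool_rot": TCP orientation; "contact_force": force on the tool from outside, world axes, zero at the start; "wrist_torque": the same for the moment, N m; "opening": finger opening in m.
Only numpy, scipy, OpenCV 4.12 (cv2) and the standard library are available. Lean on these libraries where they do the work, as an engineer would, in place of code of your own. Each camera call takes 0.05 s, during which the arm holds its last target. There are 200 camera calls.

## Working session

There is one attempt and no reset: what is moved stays moved. The work goes in short steps, Python scripts to look and compute and a shell command to move; the robot and the scene stay as the last step left them, time stands still between calls to the robot, and variables do not carry over. Pictures are saved under pics/ and viewed, on a budget of 14 in all, crops included, one or two more only if the job needs it, and the job is handed in when it is done.

```bash
mkdir -p pics
cat > h.py <<'E'
import numpy as np, cv2
from scipy.spatial.transform import Rotation as R
from station import ctrl, optics
def cam(name, obs=None):
    c=optics.get_calibration(name); f=200/np.tan(np.radians(c["fovy"])/2)
    if name=="wrist":
        o=obs or ctrl.get_obs(); T=np.eye(4); T[:3,:3]=R.from_rotvec(o["tool_rot"]).as_matrix(); T[:3,3]=o["tool_pos"]
        M=T@np.array(c["mount"]); return f,c["cx"],c["cy"],M[:3,:3],M[:3,3]
    Rw=R.from_rotvec(np.ravel(c["rvec"])).as_matrix(); t=np.ravel(c["tvec"])
    return f,c["cx"],c["cy"],Rw.T,-Rw.T@t
def shot(name):
    o=ctrl.get_obs(); im,d=optics.get_image(name); return im,d,cam(name,o)
def pts(d,K):  # world xyz per pixel
    f,cx,cy,Rm,t=K; v,u=np.indices(d.shape)
    P=np.stack([(u-cx)/f*d,(v-cy)/f*d,d],-1)@Rm.T+t
    P[d<=0]=np.nan; return P
def ray(u,v,z,K):
    f,cx,cy,Rm,t=K; r=Rm@np.array([(u-cx)/f,(v-cy)/f,1]); return t+r*(z-t[2])/r[2]
def save(n,im): cv2.imwrite("pics/"+n+".png",im[:,:,::-1])
E
python3 - <<'E'
from h import *
print(ctrl.get_obs(), ctrl.pinch_z)
for n in("top","side"):
    im,d,K=shot(n); save(n+"0",im); np.savez(n+"0.npz",im=im,d=d,P=pts(d,K)); print(n,K[4],K[3][:,2],(d>0).mean())
E
```

```text
{'t': 0.0, 'q': array([-1.29602061e+00,  5.33310894e-02,  1.61430467e+00, -1.20394263e-05,
        1.47601410e+00, -1.19001798e-01]), 'dq': array([-1.22330013e-04,  9.21755970e-04, -2.14796439e-05, -5.62198990e-04,
       -1.80351078e-03,  4.43557100e-04]), 'effort': array([ 1.62803288e-03, -3.93684518e+01, -3.70173132e+01, -7.60825259e-06,
        7.10872919e-03, -9.52325706e-06]), 'tool_pos': array([ 0.23962331, -0.57655562,  0.23007263]), 'tool_rot': array([-3.07888610e+00, -6.14156420e-01,  2.70025548e-04]), 'contact_force': array([ 0.64095117,  0.75240454, -0.1358964 ]), 'wrist_torque': array([0.05488013, 0.06463624, 0.02402204]), 'opening': 0.08553027374662661} 0.0187
top [0.50723255 0.25246544 0.92081155] [ 0.07418275 -0.03555155 -0.99661076] 0.99587109375
side [0.29166386 1.03319912 0.42258608] [ 0.27240422 -0.88760057 -0.37143124] 0.982953125
```

View pics/top0.png

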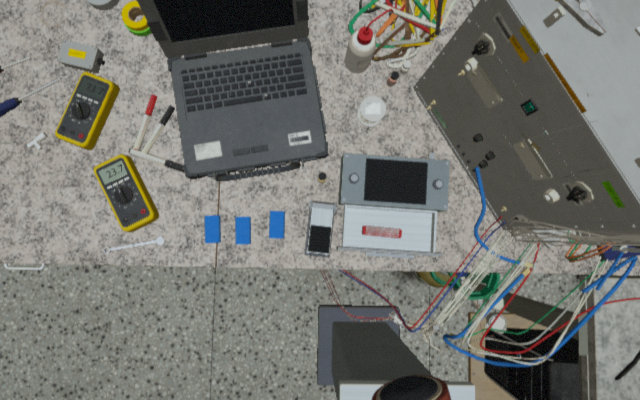

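View pics/side0.png

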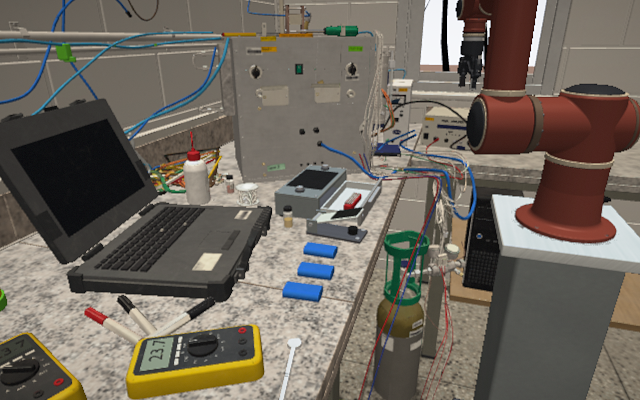

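The top view shows three blue packs at (212,229), (243,230) and (277,224). The treadle is at (320,228), the vial at (322,177), the press at (394,181), and the open drawer at (390,229) with the red hex keys at (381,232). Next I'll measure them.

Run:
```python
from h import *
z=np.load("top0.npz"); im,d,P=z["im"],z["d"],z["P"]; K=cam("top")
hsv=cv2.cvtColor(im,cv2.COLOR_RGB2HSV)
def comps(m,box,zz,name,mn=40):
    M=np.zeros(m.shape,np.uint8); x0,y0,x1,y1=box; M[y0:y1,x0:x1]=m[y0:y1,x0:x1]
    n,l,s,c=cv2.connectedComponentsWithStats(M)
    for i in range(1,n):
        if s[i,4]<mn: continue
        vv,uu=np.nonzero(l==i)
        W=np.array([ray(u,v,zz,K)[:2] for u,v in zip(uu,vv)],np.float32)
        r=cv2.minAreaRect(W); print(name,c[i].round(1),s[i,4],"rect c",np.round(r[0],4),"size",np.round(r[1],4),"ang",round(r[2],1),"mean",W.mean(0).round(4),"zmed",np.nanmedian(P[l==i][:,2]).round(4))
blue=(hsv[...,0]>98)&(hsv[...,0]<118)&(hsv[...,1]>150)
comps(blue,(190,200,300,260),.018,"pack")
red=((hsv[...,0]<8)|(hsv[...,0]>172))&(hsv[...,1]>110)
comps(red,(340,200,440,255),.034,"hex")
Z=P[...,2]
comps((Z>.055)&(Z<.075),(335,145,455,210),.066,"roof")
comps((Z>.060)&(im.max(-1)<60),(355,150,435,210),.069,"pad")
comps((Z>.035)&(Z<.06),(335,200,445,260),.05,"front?",10)
comps((Z>.02),(300,195,338,260),.045,"treadle")
comps((Z>.025)&(Z<.06),(310,165,335,190),.052,"vial",5)
for n,u in (("col390",390),("col355",355),):
    print(n,[(v,*P[v,u].round(3)) for v in range(200,260,3)])
print([(v,*P[v,322].round(3)) for v in range(196,262,4)])
```

```text
pack [276.5 224.5] 360 rect c [0.5172 0.3169] size [0.0582 0.0302] ang 1.7 mean [0.5172 0.3168] zmed 0.0173
pack [212.1 228.6] 387 rect c [0.5035 0.465 ] size [0.0604 0.0321] ang 2.4 mean [0.5044 0.4648] zmed 0.0173
pack [242.5 230.2] 369 rect c [0.5027 0.3949] size [0.0603 0.03  ] ang 2.0 mean [0.5023 0.3949] zmed 0.0174
roof [394.5 180.9] 5344 rect c [0.6206 0.0515] size [0.2432 0.1149] ang 87.5 mean [0.6203 0.0522] zmed 0.0674
pad [395.5 181.1] 2484 rect c [0.6198 0.0507] size [0.1373 0.0929] ang 87.5 mean [0.6197 0.0508] zmed 0.0689
front? [377.8 229.4] 17 rect c [0.5129 0.0853] size [0.0155 0.0121] ang 32.0 mean [0.5111 0.0859] zmed 0.0363
front? [389.3 251.9] 590 rect c [0.4596 0.0585] size [0.2393 0.0184] ang 87.1 mean [0.461  0.0591] zmed 0.0482
treadle [320.3 226.7] 1168 rect c [0.5141 0.2151] size [0.0624 0.1176] ang 86.5 mean [0.5142 0.216 ] zmed 0.0483
vial [321.8 176.4] 78 rect c [0.6278 0.2149] size [0.0209 0.021 ] ang 46.5 mean [0.6279 0.2153] zmed 0.0509
col390 [(200, np.float64(0.577), np.float64(0.062), np.float64(0.066)), (203, np.float64(0.571), np.float64(0.061),
[... 2834 characters left out ...]
20, np.float64(0.529), np.float64(0.212), np.float64(0.042)), (224, np.float64(0.52), np.float64(0.212), np.float64(0.044)), (228, np.float64(0.511), np.float64(0.212), np.float64(0.052)), (232, np.float64(0.502), np.float64(0.212), np.float64(0.052)), (236, np.float64(0.493), np.float64(0.212), np.float64(0.052)), (240, np.float64(0.485), np.float64(0.212), np.float64(0.059)), (244, np.float64(0.476), np.float64(0.212), np.float64(0.06)), (248, np.float64(0.467), np.float64(0.212), np.float64(0.062)), (252, np.float64(0.458), np.float64(0.212), np.float64(0.063)), (256, np.float64(0.446), np.float64(0.209), np.float64(0.004)), (260, np.float64(0.436), np.float64(0.208), np.float64(-0.003))]
```

```bash
cat >> h.py <<'E'
def to(x,y,z,yaw):  # yaw (deg) of tool x axis, tool down
    o=ctrl.get_obs(); A=R.from_rotvec(o["tool_rot"]); p=o["tool_pos"]
    T=R.from_euler("z",yaw,degrees=True)*R.from_euler("x",180,degrees=True)
    print("t %.1f pos"%o["t"],p.round(4),"yaw %.1f"%np.degrees(np.arctan2(*A.as_matrix()[1::-1,0])),"F",np.round(o["contact_force"],1),"op %.4f"%o["opening"],"q",np.round(o["q"],2))
    print(" turn(tool,deg)",(A.inv()*T).as_rotvec(degrees=True).round(2),"| shift after turn",(T.inv().apply(np.array([x,y,z])-p)).round(4))
E
python3 - <<'E'
from h import *
z=np.load("top0.npz"); im,d,P=z["im"],z["d"],z["P"]
X,Y,Z=P[...,0],P[...,1],P[...,2]
for a,b in((-.1,0),(-.2,-.1),(-.3,-.2),(-.4,-.3)):
    m=(Y>a)&(Y<b)&(Z>.08)&(X>.3); print(a,b,np.nanpercentile(X[m],[0,2,10]) if m.any() else None, np.nanmax(Z[m]) if m.any() else None)
v,u=np.indices(Z.shape); m=(u>355)&(u<430)&(v>215)&(v<247)&(Z>.025)&(Z<.042)
r=cv2.minAreaRect(np.stack([X[m],Y[m]],-1).astype(np.float32)); print("hex",r,m.sum(),np.median(Z[m]))
print(optics.get_calibration("wrist"))
to(.33,-.25,.26,88); to(.50,.07,.26,88)
E
```

```text
-0.1 0 [0.30159728 0.71015439 0.7244521 ] 0.45609477513815316
-0.2 -0.1 [0.49489552 0.53999628 0.57346334] 0.43215495950801586
-0.3 -0.2 [0.45607048 0.46749913 0.49546988] 0.42577818651087956
-0.4 -0.3 [0.38863075 0.39316718 0.39947014] 0.27098342289161803
hex ((0.5078129768371582, 0.0730082243680954), (0.09159164130687714, 0.021928945556282997), 85.58873748779297) 377 0.03304664826427628
{'fovy': 59.40136801115799, 'cx': 310.3489788674853, 'cy': 202.58471584416517, 'mount': array([[-5.45138523e-04, -9.59211580e-01, -2.82688607e-01,
         7.23221959e-02],
       [ 9.99999687e-01, -3.60908610e-04, -7.03780166e-04,
         6.00282617e-04],
       [ 5.73049333e-04, -2.82688902e-01,  9.59211476e-01,
        -1.42478608e-01],
       [ 0.00000000e+00,  0.00000000e+00,  0.00000000e+00,
         1.00000000e+00]])}
t 0.1 pos [ 0.2397 -0.5766  0.2302] yaw 22.6 F [-0.5  0.2 -0.5] op 0.0855 q [-1.3   0.05  1.61 -0.    1.48 -0.12]
 turn(tool,deg) [ -0.09  -0.07 -65.44] | shift after turn [ 0.3296  0.0789 -0.0298]
t 0.1 pos [ 0.2397 -0.5766  0.2302] yaw 22.6 F [-0.5  0.2 -0.5] op 0.0855 q [-1.3   0.05  1.61 -0.    1.48 -0.12]
 turn(tool,deg) [ -0.09  -0.07 -65.44] | shift after turn [ 0.6553  0.2376 -0.0298]
```

```bash
python3 -m handwheel '[0,0,0,0,0,-7.88,0,0,0,0,0,-7.88,0,0,0,0,0,-7.88,0,0,0,0,0,-7.88,0,0,0,0,0,-7.88,0,0,0,0,0,-7.88,0,0,0,0,0,-7.88,0,0,0,0,0,-7.88,0.033,0.0035,-0.003,0,0,0,0.033,0.0035,-0.003,0,0,0,0.033,0.0035,-0.003,0,0,0,0.033,0.0035,-0.003,0,0,0,0.033,0.0035,-0.003,0,0,0,0.033,0.0035,-0.003,0,0,0,0.033,0.0035,-0.003,0,0,0,0.033,0.0035,-0.003,0,0,0,0.033,0.0035,-0.003,0,0,0,0.033,0.0035,-0.003,0,0,0]' 0.45 40
python3 -c "
from h import *
to(.508,.073,.22,85.6)"
```

```text
t: 1.9
tool_pos: [0.2998, -0.2493, 0.2609]
tool_rot: [-2.305, -2.134, -0.0]
contact_force: [0.7, -0.2, -0.0]
opening: 0.047
t 1.9 pos [ 0.2998 -0.2493  0.2609] yaw 85.6 F [ 0.7 -0.2 -0. ] op 0.0470 q [-0.89 -0.57  2.08  0.    1.64 -0.81]
 turn(tool,deg) [-0.02 -0.03 -0.02] | shift after turn [0.3373 0.1828 0.0409]
```

```bash
python3 -m handwheel '[0.0337,0.0183,0.0041,0,0,0,0.0337,0.0183,0.0041,0,0,0,0.0337,0.0183,0.0041,0,0,0,0.0337,0.0183,0.0041,0,0,0,0.0337,0.0183,0.0041,0,0,0,0.0337,0.0183,0.0041,0,0,0,0.0337,0.0183,0.0041,0,0,0,0.0337,0.0183,0.0041,0,0,0,0.0337,0.0183,0.0041,0,0,0,0.0337,0.0183,0.0041,0,0,0,0,0,0,0,0,0,0,0,0,0,0,0]' 0.5
python3 - <<'E'
from h import *
im,d,K=shot("wrist"); save("w1",im); P=pts(d,K); X,Y,Z=P[...,0],P[...,1],P[...,2]
m=(X>.475)&(X<.55)&(Y>0)&(Y<.15)&(Z>.027)&(Z<.042)
r=cv2.minAreaRect(np.stack([X[m],Y[m]],-1).astype(np.float32)); print("hex",r,m.sum(),np.median(Z[m]))
m=(Z>.04)&(Z<.06)&(X<.49)&(Y<.18); print("front",cv2.minAreaRect(np.stack([X[m],Y[m]],-1).astype(np.float32)))
m=(Z>.008)&(Z<.02)&(X>.47)&(X<.555)&(Y>-.04)&(Y<.15); print("floor z",np.median(Z[m]))
to(.508,.073,.22,85.6)
E
```

```text
t: 3.1
tool_pos: [0.5079, 0.0717, 0.2194]
tool_rot: [-2.302, -2.136, 0.003]
contact_force: [-0.6, 0.5, 0.5]
opening: 0.0429
hex ((0.5047242641448975, 0.07178781926631927), (0.09073059260845184, 0.021478433161973953), 86.0149154663086) 2072 0.033954557188463685
front ((0.3984483778476715, 0.0007269382476806641), (0.34369897842407227, 0.17410817742347717), 44.241722106933594)
floor z 0.013835309202248458
t 3.1 pos [0.5079 0.0711 0.2198] yaw 85.6 F [0.3 0.1 0.5] op 0.0430 q [-0.01 -0.21  1.88 -0.    1.47  0.07]
 turn(tool,deg) [-0.07  0.03  0.02] | shift after turn [ 0.0019 -0.     -0.0002]
```

View pics/w1.png

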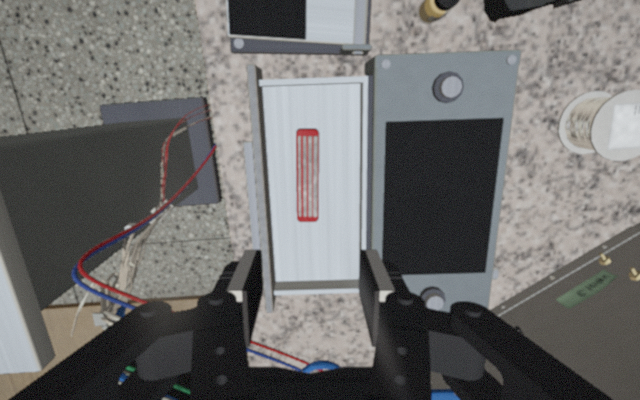

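```bash
python3 -m handwheel '[0.001,-0.002,0.02,0,0,0,0,0,0.03,0,0,0,0,0,0.03,0,0,0,0,0,0.03,0,0,0,0,0,0.03,0,0,0,0,0,0.03,0,0,0,0,0,0.015,0,0,0,0,0,0.01,0,0,0,0,0,0.005,0,0,0,0,0,0,0,0,0,0,0,0,0,0,0]' 0.58; python3 -m handwheel '[0,0,0,0,0,0,0,0,0,0,0,0,0,0,0,0,0,0,0,0,0,0,0,0,0,0,0,0,0,0,0,0,0,0,0,0]' 1 60; python3 -m handwheel '[0,0,-0.01,0,0,0,0,0,-0.02,0,0,0,0,0,-0.03,0,0,0,0,0,-0.03,0,0,0,0,0,-0.03,0,0,0,0,0,0,0,0,0]'
python3 -c "
from h import *
to(.6206,.0515,.14,87.5)"
```

```text
t: 4.25
tool_pos: [0.5075, 0.0723, 0.0216]
tool_rot: [2.304, 2.133, 0.003]
contact_force: [-0.1, -0.2, 0.0]
opening: 0.0359
t: 4.85
tool_pos: [0.5077, 0.0724, 0.0219]
tool_rot: [2.303, 2.134, 0.003]
contact_force: [-0.2, -0.3, 6.5]
opening: 0.0201
t: 5.45
tool_pos: [0.5094, 0.0724, 0.1458]
tool_rot: [2.3, 2.13, 0.011]
contact_force: [1.0, 0.3, 0.1]
opening: 0.0202
t 5.5 pos [0.5094 0.0724 0.1458] yaw 85.6 F [1.  0.3 0.1] op 0.0202 q [-0.   -0.15  1.96  0.    1.33  0.07]
 turn(tool,deg) [ 0.55 -0.03 -1.89] | shift after turn [-0.016   0.112   0.0058]
```

```bash
python3 -m handwheel '[-0.003,0.0224,0,0,0,-1.9,-0.003,0.0224,0,0,0,0,-0.003,0.0224,0,0,0,0,-0.003,0.0224,0,0,0,0,-0.003,0.0224,0,0,0,0,0,0,0.02,0,0,0,0,0,0.02,0,0,0,0,0,0.015,0,0,0,0,0,0.007,0,0,0,0,0,0,0,0,0,0,0,0,0,0,0,0,0,0,0,0,0]'
python3 -c "
from h import *
to(.6206,.0515,.077,87.5)
im,d,K=shot('side');save('s1',im[150:270,240:400].repeat(4,0).repeat(4,1))"
```

```text
t: 6.65
tool_pos: [0.6175, 0.0518, 0.0783]
tool_rot: [2.269, 2.172, 0.0]
contact_force: [-0.1, 0.5, -0.9]
opening: 0.0201
t 6.7 pos [0.6175 0.0518 0.0783] yaw 87.5 F [-0.1  0.5 -0.9] op 0.0201 q [-0.04  0.18  1.74  0.    1.22  0.01]
 turn(tool,deg) [ 0.02 -0.    0.01] | shift after turn [-0.0001  0.0031  0.0013]
```

View pics/s1.png

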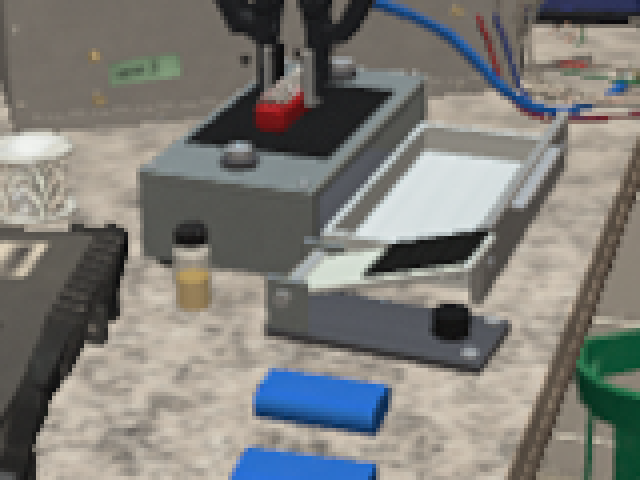

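```bash
python3 -m handwheel '[0,0,0.0012,0,0,0,0,0,0,0,0,0,0,0,0,0,0,0,0,0,0,0,0,0]' 0.58 60; python3 -m handwheel '[0,0,-0.01,0,0,0,0,0,-0.02,0,0,0,0,0,-0.04,0,0,0,0,0,-0.04,0,0,0,0,0,-0.03,0,0,0,0,0,0,0,0,-8.59,0,0,0,0,0,-8.59,0,0,0,0,0,-8.59,0,0,0,0,0,-8.59,0,0,0,0,0,-8.59,0,0,0,0,0,-8.59,0,0,0,0,0,-8.59,0,0,0,0,0,-8.59,0,0,0,0,0,-8.59,0,0,0,0,0,-8.59,0,0,0,0,0,-8.59]' 0.3
python3 -m handwheel '[0.012,0.033,0,0,0,0,0.012,0.033,0,0,0,0,0.012,0.033,0,0,0,0,0.012,0.033,0,0,0,0,0.012,0.033,0,0,0,0,0.012,0.033,0,0,0,0,0.012,0.033,0,0,0,0,0.012,0.033,0,0,0,0,0,0,0,0,0,0,0,0,0,0,0,0]'
cat >> h.py <<'E'
def packs(tag=None):
    im,d,K=shot("wrist"); P=pts(d,K)
    if tag: save(tag,im)
    hsv=cv2.cvtColor(im,cv2.COLOR_RGB2HSV); m=(hsv[...,0]>98)&(hsv[...,0]<120)&(hsv[...,1]>140)
    n,l,s,c=cv2.connectedComponentsWithStats(m.astype(np.uint8))
    for i in range(1,n):
        if s[i,4]<300: continue
        q=P[l==i]; top=np.nanpercentile(q[:,2],90); q=q[q[:,2]>top-.012]
        r=cv2.minAreaRect(q[:,:2].astype(np.float32)); print("pack px",c[i].round(),s[i,:4],"c",np.round(r[0],4),"sz",np.round(r[1],4),"ang",round(r[2],1),"top %.3f"%top)
E
python3 - <<'E'
from h import *
packs("w2"); to(.517,.317,.1,-178)
im,d,K=shot("top"); P=pts(d,K); save("t1",im[140:260,190:450].repeat(3,0).repeat(3,1))
E
```

```text
t: 7.1
tool_pos: [0.6176, 0.0517, 0.0773]
tool_rot: [2.269, 2.172, 0.0]
contact_force: [0.5, -0.2, 0.3]
opening: 0.0356
t: 8.7
tool_pos: [0.6176, 0.0517, 0.2181]
tool_rot: [-0.064, 3.14, -0.0]
contact_force: [-0.1, -0.8, -0.2]
opening: 0.0601
t: 9.7
tool_pos: [0.5122, 0.3127, 0.2179]
tool_rot: [-0.057, 3.14, -0.0]
contact_force: [0.2, 0.7, -0.9]
opening: 0.0596
pack px [392. 164.] [375 132  37  64] c [0.5    0.3938] sz [0.0629 0.0329] ang 2.8 top 0.019
pack px [462. 167.] [443 136  40  64] c [0.5014 0.4639] sz [0.0631 0.0332] ang 3.8 top 0.019
pack px [314. 176.] [297 145  35  63] c [0.5153 0.3161] sz [0.0329 0.0633] ang 89.9 top 0.019
t 9.8 pos [0.5126 0.312  0.2177] yaw -178.0 F [0.3 0.6 0.1] op 0.0602 q [ 0.42  0.    1.69 -0.    1.45 -1.18]
 turn(tool,deg) [-0.01  0.04  0.01] | shift after turn [-0.0046  0.0048  0.1177]
```

View pics/w2.png

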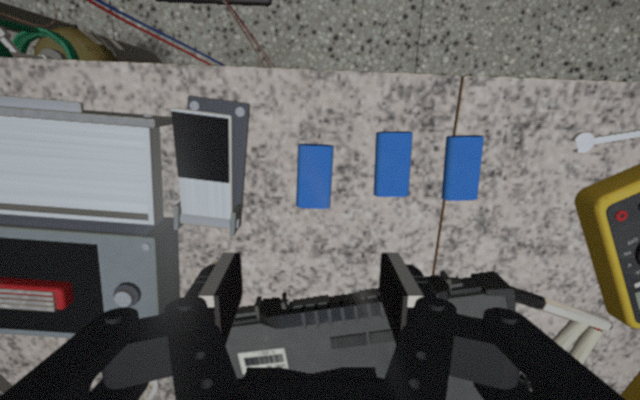

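```bash
python3 -m handwheel '[-0.003,0.0043,0.02,0,0,0,0,0,0.04,0,0,0,0,0,0.04,0,0,0,0,0,0.04,0,0,0,0,0,0.03,0,0,0,0,0,0.025,0,0,0,0,0,0.015,0,0,0,0,0,0.003,0,0,0,0,0,0,0,0,0,0,0,0,0,0,0]'; python3 -m handwheel '[0,0,0,0,0,0,0,0,0,0,0,0,0,0,0,0,0,0,0,0,0,0,0,0,0,0,0,0,0,0,0,0,0,0,0,0]' 1 50; python3 -m handwheel '[0,0,-0.01,0,0,0,0,0,-0.02,0,0,0,0,0,-0.04,0,0,0,0,0,-0.04,0,0,0,0,0,-0.03,0,0,0,0,0,0,0,0,0]'
python3 -c "
from h import *
to(.5135,.119,.14,177.5)"
```

```text
t: 10.8
tool_pos: [0.5167, 0.317, 0.006]
tool_rot: [-0.054, 3.138, 0.002]
contact_force: [-0.3, -0.0, 0.1]
opening: 0.0597
t: 11.4
tool_pos: [0.5165, 0.3172, 0.0061]
tool_rot: [-0.055, 3.138, 0.001]
contact_force: [-0.7, -0.7, 7.0]
opening: 0.0335
t: 12.0
tool_pos: [0.5182, 0.3182, 0.1508]
tool_rot: [-0.055, 3.131, 0.007]
contact_force: [0.2, -1.0, 0.1]
opening: 0.0337
t 12.0 pos [0.5182 0.3182 0.1508] yaw -178.0 F [ 0.2 -1.   0.1] op 0.0337 q [ 0.43  0.07  1.73  0.    1.33 -1.18]
 turn(tool,deg) [0.27 0.56 4.51] | shift after turn [-0.004  -0.1992  0.0108]
```

```bash
python3 -m handwheel '[0,0,0,0,0,4.5,-0.0007,-0.0325,0,0,0,0,-0.0007,-0.0325,0,0,0,0,-0.0007,-0.0325,0,0,0,0,-0.0007,-0.0325,0,0,0,0,-0.0007,-0.0325,0,0,0,0,-0.0007,-0.0325,0,0,0,0,-0.0007,-0.0325,0,0,0,0,-0.0007,-0.0325,0,0,0,0,-0.0007,-0.0325,0,0,0,0,-0.0007,-0.0325,0,0,0,0,0,0,0.03,0,0,0,0,0,0.03,0,0,0,0,0,0,0,0,0,0,0,0,0,0,0]'
python3 - <<'E'
from h import *
packs("w3"); to(.511,-.0066,.0205,177.5)
E
```

```text
t: 13.5
tool_pos: [0.5068, -0.0081, 0.0829]
tool_rot: [-0.068, -3.138, -0.001]
contact_force: [-0.5, 0.5, -0.7]
opening: 0.0337
pack px [ 64. 224.] [  0   0 131 382] c [ 0.5217 -0.1149] sz [0.0235 0.1118] ang 42.7 top 0.072
pack px [310. 268.] [268 194  87 149] c [ 0.5064 -0.0083] sz [0.035  0.0652] ang 85.6 top 0.095
t 13.6 pos [ 0.5081 -0.0082  0.0845] yaw 177.5 F [ 0.7 -0.2 -0.7] op 0.0333 q [-0.16 -0.09  2.01  0.    1.22 -1.69]
 turn(tool,deg) [0.   0.   0.01] | shift after turn [-0.0028  0.0017  0.064 ]
```

View pics/w3.png

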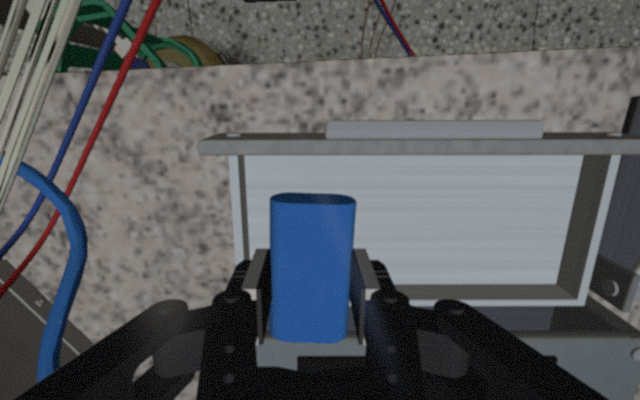

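Run:
```python
from h import *
im,d,K=shot("wrist"); P=pts(d,K)
a=np.radians(-2.5); c=np.array([.5135,.0563]); Rm=np.array([[np.cos(a),-np.sin(a)],[np.sin(a),np.cos(a)]])
L=(P[...,:2]-c)@Rm; Z=P[...,2]
m=(Z>.009)&(Z<.019)&(abs(L[...,1])<.11)&(abs(L[...,0])<.07)&(L[...,1]<.02)
print("floor x",np.nanpercentile(L[m][:,0],[.5,2,98,99.5]),"y",np.nanpercentile(L[m][:,1],[.5,2,98]))
for lo,hi in((.028,.04),(.044,.055)):
    m=(Z>lo)&(Z<hi)&(abs(L[...,0])<.08)&(abs(L[...,1])<.13); print(lo,np.nanpercentile(L[m],[1,5,25,50,75,95,99],axis=0).round(4).T)
```

```text
floor x [-0.05638095 -0.04298898  0.04080912  0.04356309] y [-0.10489437 -0.10390738  0.01844217]
0.028 [[-0.0569 -0.0564 -0.0194  0.0245  0.0437  0.0489  0.0617]
 [-0.1098 -0.1082  0.0202  0.0998  0.1038  0.1266  0.1286]]
0.044 [[-0.0652 -0.0642 -0.0589 -0.0547 -0.0517 -0.049   0.0495]
 [-0.1176 -0.1041 -0.047  -0.0048  0.0379  0.0941  0.1115]]
```

```bash
python3 -m handwheel '[0,0,0.02,0,0,0,0,0,0.02,0,0,0,0,0,0.015,0,0,0,0,0,0.005,0,0,0,0,0,0.003,0,0,0,0,0,0,0,0,0,0,0,0,0,0,0]'; python3 -m handwheel '[0,0,0,0,0,0,0,0,0,0,0,0,0,0,0,0,0,0,0,0,0,0,0,0]' 0.5; python3 -m handwheel '[0,0,-0.01,0,0,0,0,0,-0.02,0,0,0,0,0,-0.04,0,0,0,0,0,-0.04,0,0,0,0,0,-0.03,0,0,0,0,0,0,0,0,0]'
python3 - <<'E'
from h import *
packs(); to(.5,.394,.16,-178)
im,d,K=shot("top"); P=pts(d,K)
hsv=cv2.cvtColor(im,cv2.COLOR_RGB2HSV); m=(hsv[...,0]>98)&(hsv[...,0]<118)&(hsv[...,1]>150)&(P[...,2]<.06); m[:,300:]=0;m[:195]=0
n,l,s,c=cv2.connectedComponentsWithStats(m.astype(np.uint8))
for i in range(1,n):
    if s[i,4]>50: print(s[i],ray(*c[i],.018,K).round(3))
E
```

```text
t: 14.3
tool_pos: [0.5088, -0.0085, 0.0221]
tool_rot: [0.069, 3.139, -0.0]
contact_force: [0.3, 0.1, -1.7]
opening: 0.0337
t: 14.7
tool_pos: [0.5082, -0.0084, 0.0214]
tool_rot: [0.069, 3.14, -0.0]
contact_force: [0.5, 0.0, -0.5]
opening: 0.0426
t: 15.3
tool_pos: [0.5115, -0.0089, 0.1681]
tool_rot: [0.068, 3.129, -0.003]
contact_force: [0.2, 0.7, 0.6]
opening: 0.0425
pack px [ 6. 16.] [ 0  0 18 46] c [ 0.3769 -0.2197] sz [0.0088 0.0372] ang 36.9 top 0.041
pack px [ 36. 116.] [ 11 107  52  21] c [ 0.4457 -0.233 ] sz [0.0422 0.0079] ang 73.1 top 0.013
pack px [122. 220.] [ 55 122  91 189] c [ 0.5142 -0.1284] sz [0.0744 0.1171] ang 46.8 top 0.083
pack px [311. 181.] [290 144  44  77] c [ 0.5077 -0.0088] sz [0.0331 0.063 ] ang 84.6 top 0.033
t 15.3 pos [ 0.5099 -0.0087  0.165 ] yaw 177.5 F [ 0.6  0.1 -0.1] op 0.0426 q [-0.16 -0.18  1.95  0.    1.37 -1.69]
 turn(tool,deg) [-0.06  0.39 -4.5 ] | shift after turn [-0.0041  0.4028  0.005 ]
[205 216  15  27 382] [0.504 0.465 0.018]
[236 217  14  27 369] [0.502 0.395 0.018]
```

```bash
python3 -m handwheel '[0,0,0,0,0,-4.5,0,0.031,0,0,0,0,0,0.031,0,0,0,0,0,0.031,0,0,0,0,0,0.031,0,0,0,0,0,0.031,0,0,0,0,0,0.031,0,0,0,0,0,0.031,0,0,0,0,0,0.031,0,0,0,0,0,0.031,0,0,0,0,0,0.031,0,0,0,0,0,0.031,0,0,0,0,0,0.031,0,0,0,-0.004,0.031,0,0,0,0,0,0,0,0,0,0,0,0,0,0,0,0]' 0.33
python3 - <<'E'
from h import *
packs(); to(.501,.3945,.006,-178)
E
```

```text
pack px [ 5. 13.] [ 0  0 16 39] c [ 0.3732 -0.2145] sz [0.0087 0.0335] ang 39.1 top 0.042
pack px [ 32. 122.] [  6 113  53  21] c [ 0.4458 -0.2324] sz [0.041  0.0076] ang 72.2 top 0.013
pack px [119. 225.] [ 49 126  96 189] c [ 0.5404 -0.1196] sz [0.0615 0.137 ] ang 14.0 top 0.081
pack px [310. 188.] [289 150  45  78] c [ 0.5077 -0.0089] sz [0.0332 0.0632] ang 84.4 top 0.032
t 15.4 pos [ 0.5076 -0.0083  0.1609] yaw 177.5 F [ 0.3 -0.2 -0.7] op 0.0426 q [-0.16 -0.18  1.95  0.    1.37 -1.69]
 turn(tool,deg) [ 0.01 -0.02 -4.51] | shift after turn [-0.0074  0.4028  0.1549]invalid input at $: expected a multiple of 6 numbers
```

```bash
python3 -m handwheel '[-0.007,0,0,0,0,-4.5,0,0.031,0,0,0,0,0,0.031,0,0,0,0,0,0.031,0,0,0,0,0,0.031,0,0,0,0,0,0.031,0,0,0,0,0,0.031,0,0,0,0,0,0.031,0,0,0,0,0,0.031,0,0,0,0,0,0.031,0,0,0,0,0,0.031,0,0,0,0,0,0.031,0,0,0,0,0,0.031,0,0,0,0,0,0.031,0,0,0,0,0,0,0,0,0,0,0,0,0,0,0,0]' 0.33
python3 - <<'E'
from h import *
packs(); to(.501,.3945,.006,-178)
E
```

```text
t: 17.05
tool_pos: [0.4998, 0.3938, 0.1588]
tool_rot: [0.056, -3.138, 0.004]
contact_force: [1.0, 0.1, -0.6]
opening: 0.0573
pack px [312. 187.] [292 151  41  75] c [0.5003 0.3947] sz [0.0639 0.0334] ang 2.8 top 0.019
pack px [395. 192.] [374 155  43  75] c [0.5014 0.4646] sz [0.0636 0.0335] ang 3.8 top 0.019
t 17.1 pos [0.5002 0.3932 0.1592] yaw -178.0 F [-0.1 -0.5 -0.9] op 0.0568 q [ 0.55  0.13  1.65 -0.    1.36 -1.06]
 turn(tool,deg) [-0.12 -0.16  0.  ] | shift after turn [-0.0009  0.0013  0.1532]
```

```bash
python3 -m handwheel '[0,0.0013,0.02,0,0,-0.8,0,0,0.04,0,0,0,0,0,0.04,0,0,0,0,0,0.025,0,0,0,0,0,0.015,0,0,0,0,0,0.01,0,0,0,0,0,0.003,0,0,0,0,0,0,0,0,0,0,0,0,0,0,0]'; python3 -m handwheel '[0,0,0,0,0,0,0,0,0,0,0,0,0,0,0,0,0,0,0,0,0,0,0,0,0,0,0,0,0,0,0,0,0,0,0,0]' 1 50; python3 -m handwheel '[0,0,-0.01,0,0,0,0,0,-0.02,0,0,0,0,0,-0.04,0,0,0,0,0,-0.04,0,0,0,0,0,-0.03,0,0,0,0,0,0,0,0,0]'
python3 -c "
from h import *
to(.511,.055,.15,177.5)"
```

```text
t: 18.0
tool_pos: [0.502, 0.396, 0.0098]
tool_rot: [-0.076, 3.138, 0.002]
contact_force: [-0.6, 0.9, -0.1]
opening: 0.0573
t: 18.6
tool_pos: [0.5018, 0.3959, 0.0098]
tool_rot: [-0.077, 3.139, 0.001]
contact_force: [-1.3, -1.0, 5.9]
opening: 0.0322
t: 19.2
tool_pos: [0.5037, 0.3973, 0.155]
tool_rot: [-0.077, 3.131, 0.009]
contact_force: [0.8, -1.0, -1.0]
opening: 0.0324
t 19.2 pos [0.5037 0.3973 0.155 ] yaw -177.2 F [ 0.8 -1.  -1. ] op 0.0324 q [ 0.55  0.14  1.65  0.    1.34 -1.07]
 turn(tool,deg) [0.34 0.53 5.3 ] | shift after turn [-0.0222 -0.3417  0.005 ]
```

```bash
python3 -m handwheel '[0,0,0,0,0,5.3,-0.0017,-0.031,0,0,0,0,-0.0017,-0.031,0,0,0,0,-0.0017,-0.031,0,0,0,0,-0.0017,-0.031,0,0,0,0,-0.0017,-0.031,0,0,0,0,-0.0017,-0.031,0,0,0,0,-0.0017,-0.031,0,0,0,0,-0.0017,-0.031,0,0,0,0,-0.0017,-0.031,0,0,0,0,-0.0017,-0.031,0,0,0,0,-0.0017,-0.031,0,0,0,0,0,0,0.03,0,0,0,0,0,0.03,0,0,0,0,0,0,0,0,0,0,0,0,0,0,0]'
python3 - <<'E'
from h import *
packs("w4"); to(.511,.055,.024,177.5)
E
```

```text
t: 20.8
tool_pos: [0.5035, 0.054, 0.0869]
tool_rot: [-0.068, -3.138, -0.0]
contact_force: [0.9, 0.4, -0.5]
opening: 0.0325
pack px [211. 231.] [181 180  59 104] c [ 0.509  -0.0006] sz [0.0475 0.0648] ang 82.9 top 0.032
pack px [310. 262.] [270 191  82 146] c [0.5024 0.0535] sz [0.0352 0.0648] ang 87.8 top 0.096
t 20.9 pos [0.5048 0.0541 0.0885] yaw 177.5 F [ 0.1 -1.5 -0.4] op 0.0323 q [-0.04 -0.09  2.01  0.    1.23 -1.57]
 turn(tool,deg) [0.   0.   0.01] | shift after turn [-0.0062  0.0012  0.0645]
```

View pics/w4.png

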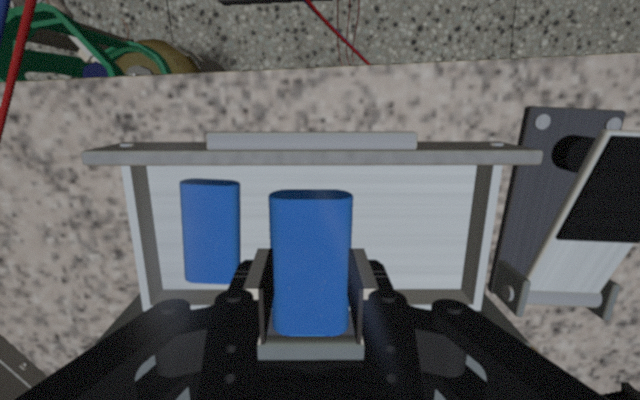

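```bash
python3 -m handwheel '[-0.006,0.001,0.02,0,0,0,0,0,0.02,0,0,0,0,0,0.015,0,0,0,0,0,0.005,0,0,0,0,0,0.004,0,0,0,0,0,0,0,0,0,0,0,0,0,0,0]'; python3 -m handwheel '[0,0,0,0,0,0,0,0,0,0,0,0,0,0,0,0,0,0,0,0,0,0,0,0]' 0.5; python3 -m handwheel '[0,0,-0.01,0,0,0,0,0,-0.02,0,0,0,0,0,-0.04,0,0,0,0,0,-0.04,0,0,0,0,0,-0.03,0,0,0,0,0,0,0,0,0,0,0,0,0,0,0]'
python3 - <<'E'
from h import *
packs(); to(.501,.4645,.16,-177)
E
```

```text
t: 21.55
tool_pos: [0.5115, 0.0546, 0.025]
tool_rot: [0.069, 3.139, -0.0]
contact_force: [-0.7, 0.1, -1.4]
opening: 0.0325
t: 21.95
tool_pos: [0.5109, 0.0546, 0.0244]
tool_rot: [0.069, 3.14, 0.0]
contact_force: [-0.1, -0.3, 0.4]
opening: 0.0428
t: 22.65
tool_pos: [0.5113, 0.0546, 0.1656]
tool_rot: [0.069, 3.138, -0.0]
contact_force: [-0.0, -0.3, -0.1]
opening: 0.0423
pack px [ 55. 221.] [  0   0 109 365] c [ 0.539  -0.0815] sz [0.0434 0.1704] ang 42.7 top 0.095
pack px [235. 187.] [214 149  42  78] c [ 0.5077 -0.008 ] sz [0.0333 0.063 ] ang 84.3 top 0.032
pack px [310. 186.] [290 149  42  76] c [0.5094 0.0542] sz [0.0331 0.0627] ang 87.0 top 0.033
t 22.7 pos [0.5103 0.0546 0.1639] yaw 177.5 F [-0.4  0.5 -1.7] op 0.0426 q [-0.04 -0.17  1.94  0.    1.37 -1.57]
 turn(tool,deg) [ 0.   -0.02 -5.51] | shift after turn [-0.0121  0.4098  0.0039]
```

```bash
python3 -m handwheel '[-0.012,0,0,0,0,-5.5,0,0.0315,0,0,0,0,0,0.0315,0,0,0,0,0,0.0315,0,0,0,0,0,0.0315,0,0,0,0,0,0.0315,0,0,0,0,0,0.0315,0,0,0,0,0,0.0315,0,0,0,0,0,0.0315,0,0,0,0,0,0.0315,0,0,0,0,0,0.0315,0,0,0,0,0,0.0315,0,0,0,0,0,0.0315,0,0,0,0,0,0.0315,0,0,0,0,0,0,0,0,0,0,0,0,0,0,0,0]' 0.3
python3 - <<'E'
from h import *
packs(); to(.501,.4645,.006,-177)
E
```

```text
t: 24.3
tool_pos: [0.5002, 0.4626, 0.1616]
tool_rot: [0.084, -3.137, 0.004]
contact_force: [0.3, -0.4, -0.9]
opening: 0.0599
pack px [315. 188.] [294 151  41  75] c [0.5014 0.4655] sz [0.0637 0.0335] ang 4.1 top 0.019
t 24.4 pos [0.5006 0.4621 0.1621] yaw -177.0 F [-0.3 -0.  -0.2] op 0.0599 q [ 0.64  0.23  1.53 -0.    1.38 -0.99]
 turn(tool,deg) [-0.13 -0.15 -0.  ] | shift after turn [-0.0005  0.0024  0.1561]
```

```bash
python3 -m handwheel '[0,0.003,0.02,0,0,-0.8,0,0,0.04,0,0,0,0,0,0.04,0,0,0,0,0,0.025,0,0,0,0,0,0.015,0,0,0,0,0,0.012,0,0,0,0,0,0.004,0,0,0,0,0,0,0,0,0,0,0,0,0,0,0]'; python3 -m handwheel '[0,0,0,0,0,0,0,0,0,0,0,0,0,0,0,0,0,0,0,0,0,0,0,0,0,0,0,0,0,0,0,0,0,0,0,0]' 1 50; python3 -m handwheel '[0,0,-0.01,0,0,0,0,0,-0.02,0,0,0,0,0,-0.04,0,0,0,0,0,-0.04,0,0,0,0,0,-0.03,0,0,0,0,0,0,0,0,0]'
python3 -c "
from h import *
to(.514,.118,.15,177.5)"
```

```text
t: 25.25
tool_pos: [0.5022, 0.4667, 0.0098]
tool_rot: [-0.104, 3.138, 0.002]
contact_force: [-0.1, -0.2, -0.3]
opening: 0.0599
t: 25.85
tool_pos: [0.5021, 0.4667, 0.0099]
tool_rot: [-0.104, 3.138, 0.002]
contact_force: [-0.5, 0.2, 6.1]
opening: 0.0321
t: 26.45
tool_pos: [0.5038, 0.4682, 0.1552]
tool_rot: [-0.104, 3.131, 0.01]
contact_force: [0.1, -0.1, 0.5]
opening: 0.0324
t 26.4 pos [0.5038 0.4682 0.1552] yaw -176.2 F [ 0.1 -0.1  0.5] op 0.0324 q [ 0.64  0.24  1.53  0.    1.36 -1.  ]
 turn(tool,deg) [0.38 0.51 6.3 ] | shift after turn [-0.0255 -0.3494  0.0052]
```

```bash
python3 -m handwheel '[0,0,0,0,0,6.3,-0.0028,-0.0317,0,0,0,0,-0.0028,-0.0317,0,0,0,0,-0.0028,-0.0317,0,0,0,0,-0.0028,-0.0317,0,0,0,0,-0.0028,-0.0317,0,0,0,0,-0.0028,-0.0317,0,0,0,0,-0.0028,-0.0317,0,0,0,0,-0.0028,-0.0317,0,0,0,0,-0.0028,-0.0317,0,0,0,0,-0.0028,-0.0317,0,0,0,0,-0.0028,-0.0317,0,0,0,0,0,0,0.03,0,0,0,0,0,0.03,0,0,0,0,0,0,0,0,0,0,0,0,0,0,0]'
python3 - <<'E'
from h import *
packs("w5"); to(.514,.118,.0245,177.5)
E
```

```text
t: 28.05
tool_pos: [0.5155, 0.1163, 0.0869]
tool_rot: [-0.069, -3.138, 0.0]
contact_force: [-0.5, 0.5, -0.5]
opening: 0.0324
pack px [107. 216.] [ 72 165  69 105] c [ 0.5083 -0.0069] sz [0.0336 0.0641] ang 84.4 top 0.032
pack px [211. 216.] [178 165  65 104] c [0.5106 0.0634] sz [0.0485 0.064 ] ang 87.6 top 0.032
pack px [310. 264.] [270 193  82 145] c [0.5154 0.1161] sz [0.0352 0.0646] ang 87.0 top 0.095
t 28.1 pos [0.5168 0.1165 0.0885] yaw 177.5 F [ 0.3 -0.1 -1.7] op 0.0320 q [ 0.08 -0.04  1.96  0.    1.23 -1.45]
 turn(tool,deg) [0.   0.   0.01] | shift after turn [0.0028 0.0014 0.064 ]
```

View pics/w5.png

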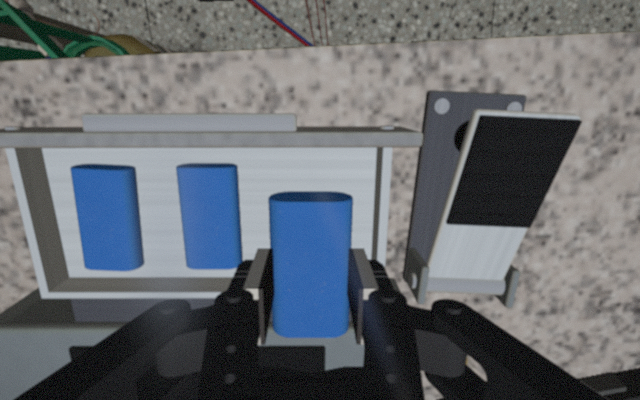

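```bash
python3 -m handwheel '[0.002,0.0005,0.02,0,0,0,0,0,0.02,0,0,0,0,0,0.015,0,0,0,0,0,0.005,0,0,0,0,0,0.004,0,0,0,0,0,0,0,0,0,0,0,0,0,0,0]'; python3 -m handwheel '[0,0,0,0,0,0,0,0,0,0,0,0,0,0,0,0,0,0,0,0,0,0,0,0]' 0.5; python3 -m handwheel '[0,0,-0.01,0,0,0,0,0,-0.02,0,0,0,0,0,-0.04,0,0,0,0,0,-0.04,0,0,0,0,0,-0.03,0,0,0,0,0,0,0,0,0,0,0,0,0,0,0]'
python3 - <<'E'
from h import *
packs(); to(.415,.055,.15,177.5)
im,d,K=shot("side"); save("s2",im[150:270,240:400].repeat(4,0).repeat(4,1))
E
```

```text
t: 28.8
tool_pos: [0.5155, 0.117, 0.025]
tool_rot: [0.069, 3.139, 0.0]
contact_force: [0.4, -0.5, -1.7]
opening: 0.0323
t: 29.2
tool_pos: [0.515, 0.1169, 0.0244]
tool_rot: [0.069, 3.14, 0.0]
contact_force: [0.3, 0.3, -0.8]
opening: 0.0428
t: 29.9
tool_pos: [0.5153, 0.117, 0.1656]
tool_rot: [0.069, 3.138, 0.0]
contact_force: [0.6, 0.6, -0.8]
opening: 0.0426
pack px [235. 184.] [213 147  45  77] c [0.5099 0.0552] sz [0.0333 0.0637] ang 87.4 top 0.032
pack px [153. 179.] [136 148  42  76] c [ 0.5075 -0.0077] sz [0.0316 0.0625] ang 84.1 top 0.032
pack px [310. 187.] [290 150  42  76] c [0.5145 0.1166] sz [0.0332 0.0627] ang 87.0 top 0.033
t 29.9 pos [0.5143 0.1169 0.1639] yaw 177.5 F [-0.2  0.2 -0.2] op 0.0426 q [ 0.08 -0.13  1.91  0.    1.37 -1.44]
 turn(tool,deg) [-0.   -0.03 -0.01] | shift after turn [ 0.0965 -0.0662  0.0139]
```

View pics/s2.png

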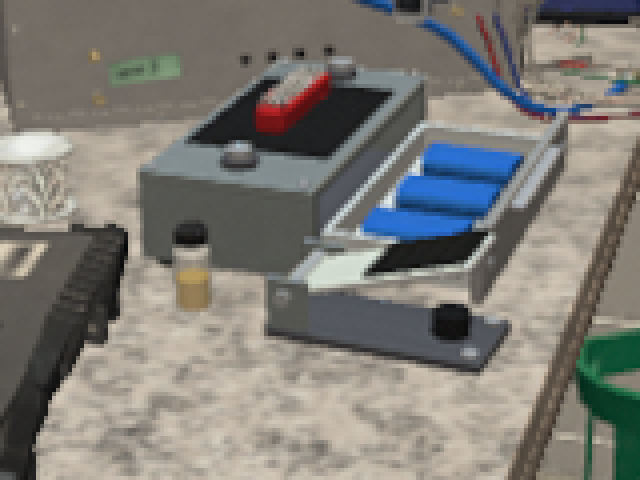

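```bash
python3 -m handwheel '[0.024,-0.0155,0,0,0,0,0.024,-0.0155,0,0,0,0,0.024,-0.0155,0,0,0,0,0.024,-0.0155,0,0,0,0,0,0,0,0,0,0,0,0,0.04,0,0,0,0,0,0.04,0,0,0,0,0,0.04,0,0,0,0,0,0.015,0,0,0,0,0,0,0,0,0,0,0,0,0,0,0]' 1 40
python3 -c "
from h import *
to(.415,.059,.028,177.5)"
```

```text
t: 31.1
tool_pos: [0.416, 0.0593, 0.0288]
tool_rot: [-0.068, -3.14, -0.0]
contact_force: [0.3, 0.2, -0.6]
opening: 0.0001
t 31.1 pos [0.416  0.0593 0.0288] yaw 177.5 F [ 0.3  0.2 -0.6] op 0.0001 q [-0.04 -0.23  2.24  0.    1.14 -1.56]
 turn(tool,deg) [ 0.   -0.08  0.  ] | shift after turn [ 0.001  -0.0004  0.0008]
```

```bash
python3 -m handwheel '[-0.007,0,0,0,0,0,-0.007,0,0,0,0,0,-0.007,0,0,0,0,0,-0.007,0,0,0,0,0,-0.007,0,0,0,0,0,-0.007,0,0,0,0,0,-0.007,0,0,0,0,0,-0.007,0,0,0,0,0,-0.007,0,0,0,0,0,-0.007,0,0,0,0,0,-0.007,0,0,0,0,0,-0.007,0,0,0,0,0,-0.007,0,0,0,0,0,-0.007,0,0,0,0,0,-0.007,0,0,0,0,0,-0.007,0,0,0,0,0]'
python3 -m handwheel '[-0.003,0,0,0,0,0,-0.003,0,0,0,0,0,0,0,0,0,0,0]'
```

```text
t: 32.7
tool_pos: [0.5285, 0.0544, 0.029]
tool_rot: [-0.069, -3.141, -0.0]
contact_force: [-1.9, 1.3, 0.3]
opening: 0.0001
t: 33.0
tool_pos: [0.5347, 0.0538, 0.0293]
tool_rot: [0.069, 3.14, -0.001]
contact_force: [-0.4, 0.6, 0.0]
opening: 0.0002
```

```bash
python3 -m handwheel '[-0.003,0,0,0,0,0,-0.002,0,0,0,0,0,0,0,0,0,0,0]';python3 -m handwheel '[-0.002,0,0,0,0,0,-0.002,0,0,0,0,0,0,0,0,0,0,0]'
```

```text
t: 33.3
tool_pos: [0.5393, 0.0537, 0.0291]
tool_rot: [0.069, 3.14, -0.0]
contact_force: [-0.7, 0.3, -0.5]
opening: -0.0004
t: 33.6
tool_pos: [0.5415, 0.0536, 0.029]
tool_rot: [-0.068, -3.136, 0.0]
contact_force: [-6.7, 0.0, 5.7]
opening: -0.0
```

```bash
python3 -m handwheel '[-0.002,0,0,0,0,0,0,0,0,0,0,0]';python3 -m handwheel '[0.01,0,0,0,0,0,0.02,0,0,0,0,0,0.03,0,0,0,0,0,0.03,0,0,0,0,0,0,0,-0.04,0,0,0,0,0,-0.04,0,0,0,0,0,-0.04,0,0,0,0,0,0,0,0,0]'
python3 - <<'E'
from h import *
im,d,K=shot("top"); P=pts(d,K); save("t2",im[150:270,290:450].repeat(4,0).repeat(4,1))
Z=P[...,2]; m=np.zeros(Z.shape,bool); m[145:262,338:455]=True
f=m&(Z>.038)&(Z<.057); r=cv2.minAreaRect(P[f][:,:2].astype(np.float32)); print("front",r,f.sum())
hx=m&(Z>.08)&(Z<.1); hx&=(abs(P[...,1]-.05)<.07); print("hex",cv2.minAreaRect(P[hx][:,:2].astype(np.float32)))
E
python3 -c "
from h import *
to(.462,.2135,.15,177)"
```

```text
t: 33.8
tool_pos: [0.5415, 0.0537, 0.0289]
tool_rot: [-0.068, -3.131, 0.0]
contact_force: [-14.8, -0.2, 12.3]
opening: 0.0002
t: 34.6
tool_pos: [0.4595, 0.0574, 0.1564]
tool_rot: [0.068, 3.126, -0.0]
contact_force: [0.8, 0.8, 0.6]
opening: 0.0001
front ((0.6147043108940125, 0.05731913447380066), (0.145489901304245, 0.23903019726276398), 3.9043686389923096) 627
hex ((0.6201449632644653, 0.05189356952905655), (0.09168460220098495, 0.022625504061579704), 87.88551330566406)
t 34.6 pos [0.4578 0.0574 0.1532] yaw 177.5 F [ 0.1 -0.2  0.3] op -0.0002 q [-0.04 -0.3   2.07  0.    1.37 -1.56]
 turn(tool,deg) [0.01 0.54 0.5 ] | shift after turn [0.004  0.1561 0.0032]
```

View pics/t2.png

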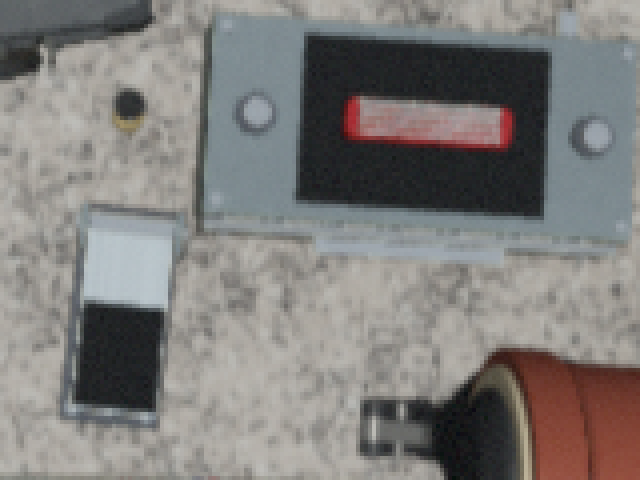

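The top view shows the drawer closed, with only the panel and lip visible, about (410,245) in the crop. The hex keys are on the pad at (430,122), and the vial is still standing at (130,105). I'll check how far shut it is and locate the pedal pad.

Run:
```python
from h import *
im,d,K=shot("top"); P=pts(d,K); X,Y,Z=np.moveaxis(P,-1,0)
z0=np.load("top0.npz")["P"]
for n,Q in(("before",z0),("now",P)):
    m=(abs(Q[...,1]-.055)<.04)&(Q[...,2]>.036)&(Q[...,2]<.056)&(Q[...,0]>.43)&(Q[...,0]<.58)&((Q[...,0]<.48)|(n=="now"))
    print(n,"lip/panel x",np.percentile(Q[m][:,0],[1,10,50,90,99]).round(4),m.sum())
m=(Y>.175)&(Y<.255)&(X>.43)&(X<.58)&(Z>.02)&(Z<.07)
mp=m&(im.max(-1)<60)&(Z>.04); q=P[mp]; r=cv2.minAreaRect(q[:,:2].astype(np.float32)); print("pad",r,np.polyfit(q[:,0],q[:,2],1), len(q))
r=cv2.minAreaRect(P[m][:,:2].astype(np.float32)); print("pedal+cheeks",r)
v=(abs(X-.628)<.03)&(abs(Y-.215)<.03)&(Z>.035); print("vial",P[v].mean(0).round(4))
to(.465,.2135,.12,177)
```

```text
before lip/panel x [0.4498 0.452  0.4589 0.4657 0.4686] 271
now lip/panel x [0.5462 0.5485 0.5552 0.5619 0.5643] 263
pad ((0.4874300956726074, 0.21757812798023224), (0.04361238703131676, 0.054093580693006516), 84.60429382324219) [-0.30315604  0.20458451] 476
pedal+cheeks ((0.5148517489433289, 0.21436989307403564), (0.06326445937156677, 0.1173347532749176), 86.55359649658203)
vial [0.6293 0.2152 0.0489]
t 34.7 pos [0.4561 0.0575 0.1506] yaw 177.5 F [-0.9 -0.2 -0.8] op 0.0002 q [-0.04 -0.3   2.07  0.    1.37 -1.56]
 turn(tool,deg) [0.01 0.25 0.49] | shift after turn [-0.0007  0.1563  0.0306]
```

```bash
python3 -m handwheel '[-0.0034,0.032,0,0,0,0.5,-0.0034,0.032,0,0,0,0,-0.0034,0.032,0,0,0,0,-0.0034,0.032,0,0,0,0,0,0.032,0,0,0,0,0,0,0.03,0,0,0,0,0,0.03,0,0,0,0,0,0.015,0,0,0,0,0,0,0,0,0,0,0,0,0,0,0]'
python3 -c "
from h import *
to(.478,.2175,.06,177)"
```

```text
t: 35.7
tool_pos: [0.4767, 0.2164, 0.0739]
tool_rot: [-0.083, -3.14, 0.0]
contact_force: [0.4, 1.3, -0.0]
opening: 0.0
t 35.7 pos [0.4767 0.2164 0.0739] yaw 177.0 F [ 0.4  1.3 -0. ] op 0.0000 q [ 0.28 -0.04  1.98  0.    1.2  -1.23]
 turn(tool,deg) [-0.01 -0.04 -0.03] | shift after turn [-0.0012  0.0012  0.0139]
```

```bash
python3 -m handwheel '[0,0.001,0.008,0,0,0,0,0,0.005,0,0,0,0,0,0.005,0,0,0,0,0,0.005,0,0,0,0,0,0.005,0,0,0,0,0,0.005,0,0,0,0,0,0.005,0,0,0,0,0,0.004,0,0,0,0,0,0,0,0,0,0,0,0,0,0,0]';python3 -m handwheel '[0,0,0.003,0,0,0,0,0,0,0,0,0]'
```

```text
t: 36.7
tool_pos: [0.476, 0.2182, 0.0336]
tool_rot: [-0.082, -3.137, -0.001]
contact_force: [-9.8, 0.6, 12.2]
opening: 0.0003
t: 36.9
tool_pos: [0.4762, 0.2182, 0.0326]
tool_rot: [-0.082, -3.136, -0.0]
contact_force: [-14.8, -1.4, 24.5]
opening: -0.0001
```

```bash
python3 -m handwheel '[0,0,0,0,0,0,0,0,0,0,0,0,0,0,0,0,0,0,0,0,0,0,0,0,0,0,0,0,0,0,0,0,0,0,0,0,0,0,0,0,0,0,0,0,0,0,0,0,0,0,0,0,0,0,0,0,0,0,0,0,0,0,0,0,0,0]';python3 -m handwheel '[0,0,-0.006,0,0,0,0,0,-0.006,0,0,0,0,0,-0.006,0,0,0,0,0,-0.006,0,0,0,0,0,-0.006,0,0,0,0,0,-0.01,0,0,0,0,0,-0.01,0,0,0,0,0,-0.01,0,0,0,0,0,0,0,0,0,0,0,0,0,0,0,0,0,0,0,0,0,0,0,0,0,0,0,0,0,0,0,0,0,0,0,0,0,0,0,0,0]'
python3 - <<'E'
from h import *
to(.478,.2175,.06,177)
im,d,K=shot("side"); P=pts(d,K); save("s3",im[150:270,240:400].repeat(4,0).repeat(4,1))
E
```

```text
t: 38.0
tool_pos: [0.4762, 0.2182, 0.0326]
tool_rot: [-0.082, -3.137, -0.0]
contact_force: [-14.9, -3.0, 25.3]
opening: -0.0
t 38.0 pos [0.4762 0.2182 0.0326] yaw 177.0 F [-14.9  -3.   25.3] op -0.0000 q [ 0.29  0.03  1.99  0.    1.12 -1.23]
 turn(tool,deg) [ 0.   -0.22  0.  ] | shift after turn [-0.0018 -0.0006 -0.0274]invalid input at $: expected a multiple of 6 numbers
```

View pics/s3.png

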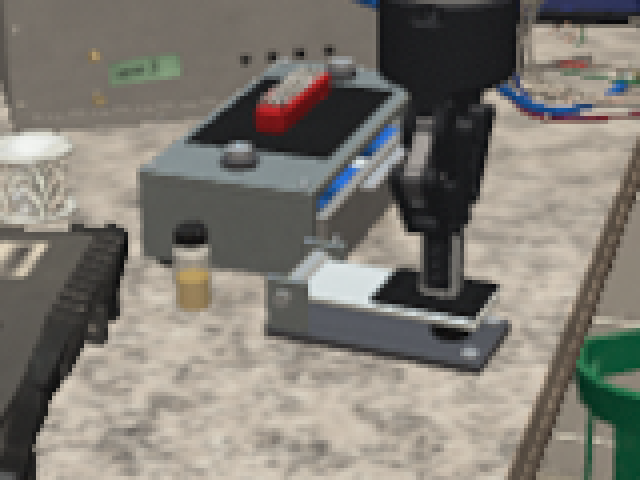

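The pedal plate lies level with the fingers at (440,280), and the hex keys are still on the pad. The blue stripe at (360,165) should be the packs seen through the slot above the drawer panel, which I'll check at the end. Now I'll let the pedal up.

```bash
python3 -m handwheel '[0,0,-0.006,0,0,0,0,0,-0.006,0,0,0,0,0,-0.006,0,0,0,0,0,-0.006,0,0,0,0,0,-0.006,0,0,0,0,0,-0.01,0,0,0,0,0,-0.01,0,0,0,0,0,-0.01,0,0,0,0,0,0,0,0,0,0,0,0,0,0,0,0,0,0,0,0,0,0,0,0,0,0,0]'
python3 - <<'E'
from h import *
to(.478,.2175,.074,177)
im,d,K=shot("side"); P=pts(d,K)
m=(abs(P[...,1]-.217)<.03)&(P[...,0]>.45)&(P[...,0]<.56)&(P[...,2]>.02)&(im.max(-1)<70)&(P[...,2]<.068); q=P[m]
print("pad fit",np.polyfit(q[:,0],q[:,2],1),len(q),"z@.478",np.median(q[abs(q[:,0]-.478)<.01][:,2]))
E
```

```text
t: 39.25
tool_pos: [0.4763, 0.2174, 0.0884]
tool_rot: [-0.082, -3.139, 0.001]
contact_force: [0.3, 1.1, -0.6]
opening: -0.0001
t 39.2 pos [0.4763 0.2174 0.0884] yaw 177.0 F [ 0.3  1.1 -0.6] op -0.0001 q [ 0.29 -0.05  1.97 -0.    1.23 -1.23]
 turn(tool,deg) [-0.03 -0.07 -0.  ] | shift after turn [-0.0017  0.0001  0.0144]
pad fit [-0.20402773  0.15161248] 176 z@.478 0.055763123157463124
```

Run:
```python
from h import *
S0=np.load("side0.npz"); im,d,K=shot("side"); P=pts(d,K); Q=S0["P"]
for n,A,I in(("start",Q,S0["im"]),("now",P,im)):
    m=(abs(A[...,1]-.217)<.03)&(A[...,0]>.45)&(A[...,0]<.56)&(A[...,2]>.02)&(I.max(-1)<70)&(A[...,2]<.068); q=A[m]
    print(n,np.polyfit(q[:,0],q[:,2],1),len(q),np.median(q[abs(q[:,0]-.478)<.01][:,2]))
save("s4",np.hstack([S0["im"][190:250,300:380],im[190:250,300:380]]).repeat(5,0).repeat(5,1))
```

```text
start [-0.1993473   0.14912914] 177 0.05632110198009954
now [-0.16206788  0.13027644] 183 0.05615024121876003
```

View pics/s4.png

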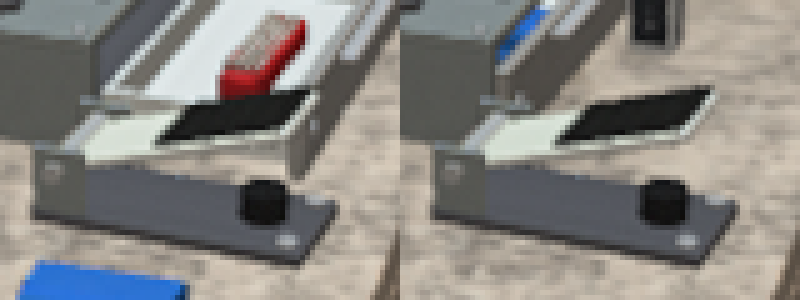

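The pedal is back at its starting angle: both crops show the same pose. Second stroke now.

```bash
python3 -m handwheel '[0,0,0.012,0,0,0,0,0,0.01,0,0,0,0,0,0.006,0,0,0,0,0,0.005,0,0,0,0,0,0.005,0,0,0,0,0,0.005,0,0,0,0,0,0.005,0,0,0,0,0,0.005,0,0,0,0,0,0.004,0,0,0,0,0,0.003,0,0,0,0,0,0,0,0,0]'; python3 -m handwheel '[0,0,0,0,0,0,0,0,0,0,0,0,0,0,0,0,0,0,0,0,0,0,0,0,0,0,0,0,0,0,0,0,0,0,0,0,0,0,0,0,0,0,0,0,0,0,0,0,0,0,0,0,0,0,0,0,0,0,0,0,0,0,0,0,0,0]'
```

```text
t: 40.45
tool_pos: [0.4753, 0.2181, 0.0325]
tool_rot: [-0.082, -3.133, 0.001]
contact_force: [-20.1, -3.8, 32.1]
opening: 0.0002
t: 41.55
tool_pos: [0.4753, 0.2181, 0.0325]
tool_rot: [-0.082, -3.134, 0.001]
contact_force: [-18.6, -2.1, 30.8]
opening: 0.0003
```

```bash
python3 -m handwheel '[0,0,-0.006,0,0,0,0,0,-0.006,0,0,0,0,0,-0.006,0,0,0,0,0,-0.006,0,0,0,0,0,-0.006,0,0,0,0,0,-0.01,0,0,0,0,0,-0.02,0,0,0,0,0,-0.04,0,0,0,0,0,-0.04,0,0,0,0,0,-0.04,0,0,0,0.04,0,0,0,0,0,0.03,0,0,0,0,0,0,0,0,0,0,0,0,0,0,0,0,0]'
python3 - <<'E'
from h import *
to(.4,.217,.2,177)
im,d,K=shot("side"); P=pts(d,K); save("s5",im[170:250,260:400].repeat(5,0).repeat(5,1))
it,dt,Kt=shot("top"); T=pts(dt,Kt); X,Y,Z=np.moveaxis(T,-1,0)
mp=(Y>.175)&(Y<.255)&(X>.43)&(X<.58)&(Z>.02)&(Z<.07)&(it.max(-1)<60)&(Z>.04); q=T[mp]
if len(q)>20: print("pad",np.polyfit(q[:,0],q[:,2],1),len(q))
v=(abs(X-.628)<.03)&(abs(Y-.215)<.03)&(Z>.035); print("vial",T[v].mean(0).round(4))
h=(Z>.08)&(Z<.1)&(abs(Y-.05)<.07)&(X>.55)&(X<.69); print("hex",cv2.minAreaRect(T[h][:,:2].astype(np.float32)))
m=(abs(Y-.055)<.04)&(Z>.036)&(Z<.056)&(X>.43)&(X<.58); print("lip",np.percentile(X[m],[1,50,99]).round(4))
hs=cv2.cvtColor(im,cv2.COLOR_RGB2HSV); b=(hs[...,0]>98)&(hs[...,0]<120)&(hs[...,1]>140)&(P[...,0]>.5)&(P[...,0]<.7)&(P[...,1]>-.06)&(P[...,1]<.17); print("packs seen",np.nanpercentile(P[b],[5,50,95],axis=0).round(3),b.sum())
E
```

```text
t: 42.95
tool_pos: [0.406, 0.2212, 0.2084]
tool_rot: [-0.081, -3.139, 0.0]
contact_force: [-1.0, -0.3, 0.6]
opening: -0.0002
t 43.0 pos [0.406  0.2212 0.2084] yaw 177.0 F [-1.  -0.3  0.6] op -0.0002 q [ 0.34 -0.34  2.    0.    1.48 -1.18]
 turn(tool,deg) [-0.02 -0.07  0.03] | shift after turn [ 0.0058 -0.0045  0.0084]
pad [-0.29649608  0.20141417] 477
vial [0.6294 0.2151 0.0493]
hex ((0.6207520961761475, 0.05207054316997528), (0.09141327440738678, 0.022413739934563637), 87.08079528808594)
lip [0.5462 0.5554 0.5642]
packs seen [[ 0.564 -0.035  0.018]
 [ 0.579  0.059  0.028]
 [ 0.588  0.116  0.055]] 48
```

View pics/s5.png

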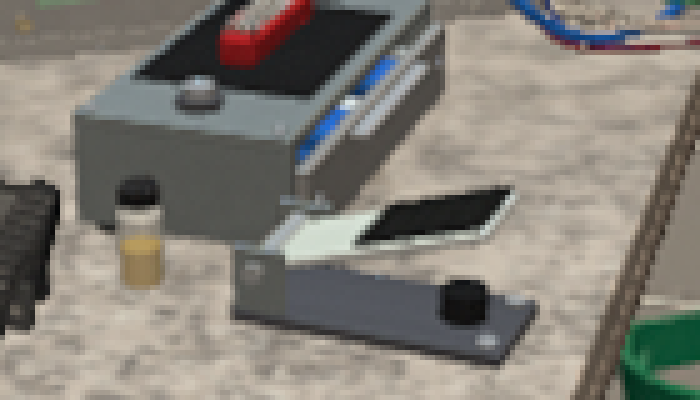

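The pedal is up, the drawer is shut, the packs are visible through the slot at (320,130) and (378,75), and the vial is standing. The arm is clear, so I'm handing in.

```bash
python3 -c "
from station import ctrl
print(ctrl.finish_job(), ctrl.get_obs()['t'])"
```

```text
the job is handed in; nothing more can be done
the job is handed in; nothing more can be done
```

The job is done and handed in at about 43 s of robot time. The hand-in gives no verdict.

I put the hex key set on the roof pad and laid all three packs side by side in the drawer. Then I pushed the drawer shut against its stop and pressed the pedal twice, holding each stroke for more than 1 s and letting it come fully up.

**Last checks before hand-in:**
- **Hex keys:** they lie about 1 mm from the pad's measured centre.
- **Drawer:** the front moved in 96 mm, and a further push met a firm 15 N stop. The panel now sits flush with the press.
- **Packs:** all three measured flat on the floor (tops 32–33 mm above the bench) before I shut the drawer. Afterwards only parts of them showed through the slot above the panel, so I couldn't measure them one by one.
- **Pedal:** it stopped at 33 mm under 25–31 N on both strokes. The final slope reading was 0.296, against 0.303 at rest.
- **Vial:** it is standing, and has moved 2 mm at most, which is within the measuring error.

No check failed. The side camera gave noisier pedal slopes (0.16–0.20, including at rest), so I compared its pictures and used the top camera for the final pedal reading. Two move commands were refused because I mistyped the rows; nothing moved and I re-entered them.

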